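# Lid the stoneware jars from a stack of wooden lids

### The arm

A 7-joint arm with a two-finger parallel gripper is mounted at the origin on the work surface. World frame = base frame: x ahead of the robot, y to its left, z up, the work surface at z = 0. Lengths are in m, angles in rad, forces in N, time in s.
With the tool pointing down it reaches from about 0.4 to 0.925 m from the base axis. Payload 4.1 kg.
Tool frame: the origin (TCP) lies midway between the tips of the shut fingers; the grasp point (between the pads) lies 19 mm behind it; z points along the fingers, y is the direction in which the jaws open and shut (so a half turn about z gives the same grasp; the last joint's range is limited). The gripper opens to 85 mm and grips with 20 to 120 N. Pads are 22 mm wide; open, the fingers measure 114 mm over their backs; the gripper's body (76 mm by 85 mm) begins 54 mm behind the grasp point. The pads swing forward as they close: fully open they stand 13 mm farther back than shut.
Start: joints at [1.102, 0.398, 0.045, 1.537, -0.019, 1.207, -0.051], TCP at [0.235, -0.606, 0.231] pointing down, gripper open.
Joint ranges: [-2.82, 2.82], [-0.49, 2.23], [-1.37, 1.46], [0, 2.46], [-1.36, 4.5], [0.23, 2], [-2.94, 2.94]. Speed limits (rad/s): [2.57, 2.57, 3.14, 3.14, 3.14, 3.14, 3.14].

### API

Orientations are given as a unit quaternion [w, x, y, z].
In Python, from station import * gives the robot as it stands.
- The arm moves only by the tool jog_arm, never from a script. Its argument "plan" is one flat list of numbers, 6 for each row, row after row: the shift along the tool's x, y, z in m, then the turn, a rotation vector about the tool's x, y, z in units of 5 degrees (1.0 is 5 degrees). In form: [x, y, z, rx, ry, rz, x, y, z, rx, ry, rz, ...]. A call has 1 to 20 rows; each row shifts and turns the pose as measured when the row begins, along the tool's axes as they then stand; what a row does not reach is not made up. A row lasts 1/8 s, in which the tool goes at most 62.5 mm and 10.7 degrees, less where a joint would pass 70% of its speed; a pose out of reach is approached as far as the arm can. A call is refused whole if a number of a shift passes 0.0625 or a number of a turn 1, either way. A call with a gripper value outside its range is refused whole. "fingers" is the finger opening in m, from 0 to 0.0854, set as the call begins (left out, the last holds). The fingers move at their own pace and stop on an object; "squeeze" is the grip in N (left out, the last holds). Time passes only in rows, so rows that do not move let the fingers close. It gives the time, the measured TCP pose, the force and the opening at its end, in the units of the state.
- get_state(): the state, without advancing time (a new reading comes with each control period).
- grab_frame(name): name is "side" or "top"; returns (picture, depth): 400x640x3 uint8, red, green, blue; 400x640 float32, m along the optical axis (not along the pixel's ray), 0 where there is no reading.
- camera_info(name): a dict with "vertical_fov" (degrees; the focal length in pixels is half the picture's height over the tangent of half this angle, whatever the lens; pixels are square), "cx", "cy" (the principal point, pixels), "R" (3x3) and "t" (3): a world point X has camera coordinates R X + t. Camera axes: x right, y down, z forward; pixel columns grow to the right and rows downward; lengths in m; the calibration is good to about 2 mm. A picture is of the moment at which its call begins. camera_info takes no time and is no camera call.
- sign_off(): hands the job in, once; it reports no verdict.
Trained networks look in the newest picture that a camera, given by its name, has taken for a name from the list of things; names that differ only in an ending like _2 or _b are one class to them, and where a whole thing is asked for, a point or a joint stands for the part that bears it (a point fixed in the world has none). Each returns a list of dicts, best first, with "conf" (0 to 1); they miss things now and then, are a little off and sometimes report something else, mostly with a low value. They report only what shows in the picture. A call takes as long as a camera call. They do not tell look-alikes from the thing itself.
- search_frame(camera, query): "position" ([x, y, z] in m, in the coordinates of the camera as it stood for that picture, good to about 4 mm: the middle of the surface that is visible of it).
- mark_of(camera, query): "position" ([x, y, z] in m, in the coordinates of the camera as it stood for that picture, good to about 4 mm: a listed point, or the origin of a listed thing).
The state is a dict: "t": time; "joint_pos": joint angles; "qd": joint speeds; "effort": joint torques, N m; "position": TCP position; "orientation": TCP orientation; "force": force on the tool from outside, world axes, zero at the start; "ft_torque": the same for the moment, N m; "finger_gap": opening from 0.0 (shut) to 1.0 (fully open).
Only numpy, scipy, OpenCV 4.12 (cv2) and the standard library are available. Lean on these libraries where they do the work, as an engineer would, in place of code of your own. Each camera call takes 0.05 s, during which the arm holds its last target. There are 200 camera calls.

### The job

Take the stack of wooden lids apart from the top down, one lid at a time without shifting the rest, and set each lid on the open stoneware jar of its own shape and size, so that it lies flat and centred on the rim; the square and oblong lids should line up with the sides of their jars. Put each lid on its jar before you take the next one. Leave the jars standing where they are, and leave the two mugs alone.

Things in the scene. Friction and masses are not known exactly. Their poses are not given: they have to be found in the camera images.
- small_round_lid: Small round flat pale birch lid with a thin dark line burnt along the edge of its top, diameter 34 mm, 20 mm thick, about 15 g; at the start the top (fourth) thing of the stack of lids. Origin: centre of its underside, z up. Nothing projects below it; it just lies on its jar.
- square_lid: Square flat pale birch lid with a thin dark line burnt along the edge of its top, 44 x 44 mm, 20 mm thick, about 30 g; at the start third from below in the stack, under the small round lid. Origin: centre of its underside, z up, x and y along its sides.
- big_round_lid: Large round flat pale birch lid with a thin dark line burnt along the edge of its top, diameter 62 mm, 20 mm thick, about 45 g; at the start second from below in the stack, up to 20 mm off the middle of the oblong lid under it. Origin: centre of its underside, z up.
- oblong_lid: Oblong flat pale birch lid with a thin dark line burnt along the edge of its top, 120 mm (its x) by 64 mm (its y), 20 mm thick, about 100 g; the lowest of the stack, lying on the boards. Origin: centre of its underside, z up.
- small_round_jar: Small round open white stoneware jar, outer diameter 30 mm, mouth 18 mm, 55 mm high, about 0.18 kg, loose on the boards. Origin: centre of its underside, z up; the rim lies 55 mm above it. The brown wooden ware boards on which everything stands are 20 mm thick (their top is 20 mm above the table top, z = 0.02).
- square_jar: Square open white stoneware jar, outside 40 x 40 mm, mouth 28 x 28 mm, 70 mm high, about 0.3 kg, loose. Origin: centre of its underside, z up, x and y along its sides; the rim lies 70 mm above it.
- big_round_jar: Large round open white stoneware jar, outer diameter 54 mm, mouth 42 mm, 85 mm high, about 0.4 kg, loose. Origin: centre of its underside, z up; the rim lies 85 mm above it.
- oblong_jar: Oblong open white stoneware jar, outside 108 mm (its x) by 52 mm (its y), mouth 96 x 40 mm, 60 mm high, about 0.5 kg, loose. Origin: centre of its underside, z up; the rim lies 60 mm above it.
- green_mug: Bystander: dark green mug, 88 mm across the foot, 95 mm high, handle reaching 76 mm out to its +y. Origin: centre of its underside, z up.
- blue_mug: Bystander: dark blue mug of the same shape as the green one. Origin: centre of its underside, z up.
Things that resemble listed ones, but are neither listed nor needed, are in the scene too. What is shaped like the small_round_lid but yellow is not meant. Leave any red look-alike of the oblong_jar alone.

How it is judged:
On the way, in this order (a step that is already met when the one before it is completed fails the run):
1. the small round lid lies released on its jar, the lids below it still waiting (horizontal distance between small_round_lid and small_round_jar below 0.008 m and z of small_round_lid in the frame of small_round_jar between 0.052 and 0.059 m and angle between each of small_round_lid, small_round_jar's own z axis and vertical below 0.08 rad and linear speed of small_round_lid below 0.02 m/s and contact force between the fingers and small_round_lid below 0.05 N and distance of each of square_lid, big_round_lid, oblong_lid from where it was at the start of the episode below 0.03 m), for 0.2 s.
2. the square lid lies released on its jar, the lids below it still waiting (horizontal distance between square_lid and square_jar below 0.008 m and z of square_lid in the frame of square_jar between 0.067 and 0.074 m and angle between each of square_lid, square_jar's own z axis and vertical below 0.08 rad and linear speed of square_lid below 0.02 m/s and contact force between the fingers and square_lid below 0.05 N and (angle between the x axis of square_lid and the x axis of square_jar, either way round below 0.2 rad or angle between the x axis of square_lid and the y axis of square_jar, either way round below 0.2 rad) and distance of each of big_round_lid, oblong_lid from where it was at the start of the episode below 0.03 m), for 0.2 s.
3. the large round lid lies released on its jar, the lids below it still waiting (horizontal distance between big_round_lid and big_round_jar below 0.008 m and z of big_round_lid in the frame of big_round_jar between 0.082 and 0.089 m and angle between each of big_round_lid, big_round_jar's own z axis and vertical below 0.08 rad and linear speed of big_round_lid below 0.02 m/s and contact force between the fingers and big_round_lid below 0.05 N and distance of oblong_lid from where it was at the start of the episode below 0.03 m), for 0.2 s.
4. the oblong lid lies released on its jar (horizontal distance between oblong_lid and oblong_jar below 0.008 m and z of oblong_lid in the frame of oblong_jar between 0.057 and 0.064 m and angle between each of oblong_lid, oblong_jar's own z axis and vertical below 0.08 rad and linear speed of oblong_lid below 0.02 m/s and contact force between the fingers and oblong_lid below 0.05 N and angle between the x axis of oblong_lid and the x axis of oblong_jar, either way round below 0.2 rad), for 0.2 s.
At the end, for the whole second after the job is handed in: Each lid lies flat (within 0.08 rad) and at rest on the rim of the jar of its own shape, released, its centre within 8 mm of the jar's; the oblong and square lids are turned within 0.2 rad of their jars' sides; every jar stands upright within 30 mm of where it started (all of step 4 and horizontal distance between small_round_lid and small_round_jar below 0.008 m and z of small_round_lid in the frame of small_round_jar between 0.052 and 0.059 m and angle between each of small_round_lid, small_round_jar, square_lid, square_jar, big_round_lid, big_round_jar's own z axis and vertical below 0.08 rad and linear speed of each of small_round_lid, square_lid, big_round_lid below 0.02 m/s and contact force between the fingers and small_round_lid below 0.05 N and horizontal distance between square_lid and square_jar below 0.008 m and z of square_lid in the frame of square_jar between 0.067 and 0.074 m and contact force between the fingers and square_lid below 0.05 N and (angle between the x axis of square_lid and the x axis of square_jar, either way round below 0.2 rad or angle between the x axis of square_lid and the y axis of square_jar, either way round below 0.2 rad) and horizontal distance between big_round_lid and big_round_jar below 0.008 m and z of big_round_lid in the frame of big_round_jar between 0.082 and 0.089 m and contact force between the fingers and big_round_lid below 0.05 N and distance of each of small_round_jar, square_jar, big_round_jar, oblong_jar from where it was at the start of the episode below 0.03 m); the robot touches nothing.
It fails at once if a mug is moved more than 25 mm or tipped (distance of any of green_mug, blue_mug from where it was at the start of the episode above 0.025 m or angle between any of green_mug, blue_mug's own z axis and vertical above 0.35 rad).
It fails at once if a jar is knocked over (angle between any of small_round_jar, square_jar, big_round_jar, oblong_jar's own z axis and vertical above 0.5 rad).
It also fails if it takes over 106 s, if anything falls off the work surface, if the arm or the gripper's body presses on something with over 40 N, if the wrist force passes 120 N, or if a joint passes its speed limit or range.

## Working session

There is one attempt and no reset: what is moved stays moved. The work goes in short steps, Python scripts to look and compute and a tool call to move; the robot and the scene stay as the last step left them, time stands still between calls to the robot, and variables do not carry over. Pictures are saved under pics/ and viewed, about 12 in all and at most 16, crops included, and the job is handed in when it is done.

Besides the shell and the picture viewer there is one more tool, called after "Call:" as name(argument=value, ...) on one line, values as JSON. jog_arm: Moves the arm, as the interface text tells. Its arguments: {"type":"object","properties":{"plan":{"type":"array","items":{"type":"number"}},"fingers":{"type":"number"},"squeeze":{"type":"number"}},"required":["plan"]}

```bash
mkdir -p pics; ls; cat > h.py <<'E'
from station import *
import numpy as np, cv2
from scipy.spatial.transform import Rotation as Ro
def cam(n):
    c=camera_info(n); f=200/np.tan(np.radians(c["vertical_fov"])/2)
    return f,c["cx"],c["cy"],np.array(c["R"]),np.array(c["t"])
def w(n,p): f,cx,cy,R,t=cam(n); return R.T@(np.array(p)-t)
def cloud(n,d):
    f,cx,cy,R,t=cam(n); v,u=np.mgrid[:400,:640]
    P=np.stack([(u-cx)/f*d,(v-cy)/f*d,d],-1); return (P-t)@R
def pix(n,X):
    f,cx,cy,R,t=cam(n); p=R@np.array(X)+t; return np.round([f*p[0]/p[2]+cx,f*p[1]/p[2]+cy],1)
E
python3 - <<'E'
from h import *
s=get_state(); print(s["t"],np.round(s["position"],3),np.round(s["orientation"],4),s["finger_gap"])
for n in("top","side"):
    p,d=grab_frame(n); np.savez(n+".npz",p=p,d=d); cv2.imwrite(f"pics/{n}0.png",p[...,::-1])
    c=camera_info(n); print(n,c)
    if n=="top":
      for q in "small_round_lid square_lid big_round_lid oblong_lid small_round_jar square_jar big_round_jar oblong_jar green_mug blue_mug".split():
        print(q,[(round(r["conf"],2),np.round(w(n,r["position"]),3),pix(n,w(n,r["position"]))) for r in mark_of(n,q)[:3]])
E
```

```text
pics
0.0 [ 0.235 -0.605  0.23 ] [-9.000e-04  9.829e-01  1.839e-01 -2.000e-04] 0.9985773465500934
top {'vertical_fov': 52.900335932251124, 'cx': 328.65586680007596, 'cy': 196.95327391097496, 'R': array([[ 0.01770276, -0.99937793, -0.03050191],
       [-0.99308689, -0.01403443, -0.11653955],
       [ 0.11603898,  0.03235411, -0.99271757]]), 't': array([0.02525005, 0.50639896, 1.22084732])}
small_round_lid [(0.49, array([ 0.298, -0.233,  0.   ]), array([413.6, 265.9])), (0.41, array([ 0.469, -0.047,  0.078]), array([354.8, 207.9]))]
square_lid [(0.65, array([ 0.468, -0.043,  0.058]), array([353.3, 208.6]))]
big_round_lid [(0.48, array([ 0.465, -0.042,  0.041]), array([352.8, 210.2]))]
oblong_lid [(0.65, array([ 0.46 , -0.04 ,  0.018]), array([352.1, 212.3]))]
small_round_jar [(0.43, array([0.459, 0.349, 0.025]), array([227.9, 210.7]))]
square_jar [(0.84, array([0.66 , 0.146, 0.018]), array([294.4, 148.9]))]
big_round_jar [(0.86, array([ 0.474, -0.307,  0.023]), array([438.7, 209. ]))]
oblong_jar [(0.76, array([ 0.24 , -0.369, -0.001]), array([458.1, 285.6])), (0.72, array([ 0.623, -0.218,  0.018]), array([409.1, 161.5]))]
green_mug [(0.76, array([ 0.786, -0.005,  0.018]), array([342.1, 111.1])), (0.45, array([0.46 , 0.35 , 0.022]), array([228. , 210.2]))]
blue_mug [(0.93, array([0.672, 0.36 , 0.024]), array([227.7, 144.3]))]
side {'vertical_fov': 49.76070919635016, 'cx': 315.4284471068667, 'cy': 202.99222768279, 'R': array([[ 0.7515294 , -0.65963943,  0.00891005],
       [-0.3624926 , -0.42419821, -0.82985239],
       [ 0.55118299,  0.62042864, -0.55791184]]), 't': array([-0.37422276,  0.26808948,  0.82897784])}
```

View pics/top0.png

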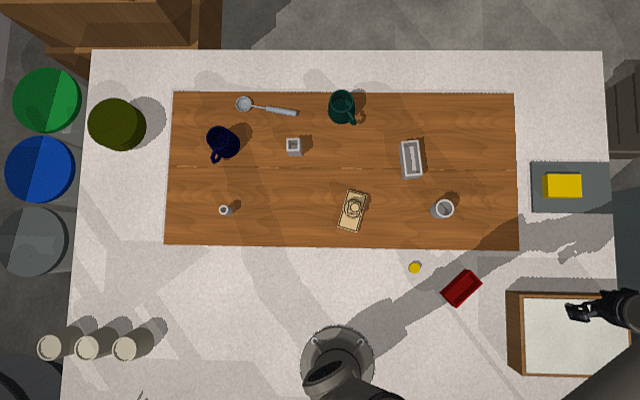

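View pics/side0.png

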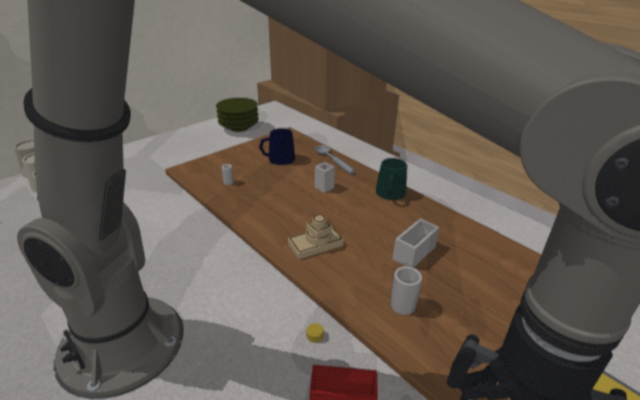

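The top view shows the stack at (353,208), with the small jar at (225,210), the square jar at (293,146), the big round jar at (443,208) and the white oblong jar at (411,158). The decoys are yellow at (414,267) and red at (461,288). Next I'll measure each one by height band in the depth clouds.

```bash
cat > m.py <<'E'
from h import *
B={"sr_lid":((.47,-.045),.05,.100,.021),"sq_lid":((.47,-.045),.06,.080,.03),"br_lid":((.468,-.043),.06,.060,.045),"ob_lid":((.46,-.04),.09,.040,.08),
 "sr_jar":((.459,.349),.04,.075,.03),"sq_jar":((.66,.146),.05,.09,.04),"br_jar":((.474,-.307),.06,.105,.045),"ob_jar":((.623,-.218),.09,.08,.08)}
def meas(n,p,d,keys=B):
    P=cloud(n,d); 
    for k in keys:
        c,r,z,_=B[k]; m=(np.hypot(P[...,0]-c[0],P[...,1]-c[1])<r)&(abs(P[...,2]-z)<.008)&(d>0)
        Q=P[m]
        if len(Q)<6: print(n,k,len(Q)); continue
        (cx,cy),(a,b),an=cv2.minAreaRect(Q[:,:2].astype(np.float32))
        if a<b: a,b,an=b,a,an-90
        mid=(Q[:,:2].max(0)+Q[:,:2].min(0))/2
        print(n,k,len(Q),"rect",np.round([cx,cy,a,b],4),"long ax deg",round(an,1),"bbmid",np.round(mid,4),"mean",np.round(Q.mean(0),4),"z50",round(np.median(Q[:,2]),4))
if __name__=="__main__":
    for n in("top","side"):
        D=np.load(n+".npz"); meas(n,D["p"],D["d"])
    D=np.load("top.npz"); p=D["p"]
    a=cv2.resize(p[180:240,320:390],None,fx=8,fy=8,interpolation=cv2.INTER_CUBIC)[:,:,::-1]; 
    D=np.load("side.npz"); q=D["p"]; b=cv2.resize(q[205:265,280:350],None,fx=8,fy=8,interpolation=cv2.INTER_CUBIC)[:,:,::-1]
    cv2.imwrite("pics/crop1.png",cv2.resize(np.hstack([a,b]),(800,343)))
E
python3 m.py
```

```text
top sr_lid 104 rect [ 0.4694 -0.0451  0.0319  0.0311] long ax deg -46.1 bbmid [ 0.4705 -0.0451] mean [ 0.4694 -0.0446  0.101 ] z50 0.1011
top sq_lid 112 rect [ 0.4711 -0.043   0.0441  0.0433] long ax deg -6.4 bbmid [ 0.4712 -0.0428] mean [ 0.4709 -0.0407  0.0807] z50 0.0805
top br_lid 106 rect [ 0.4715 -0.0404  0.058   0.0577] long ax deg 0.5 bbmid [ 0.4715 -0.0404] mean [ 0.4672 -0.0346  0.0605] z50 0.0607
top ob_lid 482 rect [ 0.4651 -0.039   0.1203  0.0639] long ax deg -15.3 bbmid [ 0.4658 -0.038 ] mean [ 0.4587 -0.037   0.0412] z50 0.0412
top sr_jar 57 rect [0.4594 0.3484 0.0273 0.0245] long ax deg -89.6 bbmid [0.4595 0.3485] mean [0.4598 0.3481 0.0753] z50 0.0756
top sq_jar 103 rect [0.6584 0.1435 0.0406 0.0402] long ax deg 1.4 bbmid [0.6584 0.1434] mean [0.6581 0.1446 0.0901] z50 0.0902
top br_jar 125 rect [ 0.4713 -0.3031  0.0531  0.05  ] long ax deg -89.7 bbmid [ 0.4713 -0.3031] mean [ 0.4713 -0.3028  0.1043] z50 0.1046
top ob_jar 249 rect [ 0.624  -0.2142  0.11    0.0531] long ax deg 6.5 bbmid [ 0.6242 -0.2149] mean [ 0.6236 -0.2143  0.0796] z50 0.0799
side sr_lid 129 rect [
[... 364 characters left out ...]
 -0.0541  0.0597] z50 0.0595
side ob_lid 625 rect [ 0.4638 -0.0399  0.1221  0.0666] long ax deg -15.6 bbmid [ 0.4629 -0.0391] mean [ 0.4487 -0.0464  0.0394] z50 0.0397
side sr_jar 56 rect [0.4576 0.3477 0.035  0.0264] long ax deg 59.2 bbmid [0.4587 0.3477] mean [0.4576 0.3484 0.0724] z50 0.0725
side sq_jar 124 rect [0.6574 0.1449 0.0464 0.0432] long ax deg -88.0 bbmid [0.6572 0.1445] mean [0.6561 0.1417 0.0875] z50 0.088
side br_jar 278 rect [ 0.4695 -0.3043  0.0537  0.0517] long ax deg -10.6 bbmid [ 0.4697 -0.3038] mean [ 0.468  -0.3049  0.1022] z50 0.1031
side ob_jar 388 rect [ 0.6226 -0.2139  0.1129  0.0541] long ax deg 6.9 bbmid [ 0.6222 -0.2143] mean [ 0.6187 -0.2154  0.0778] z50 0.0784
```

View pics/crop1.png

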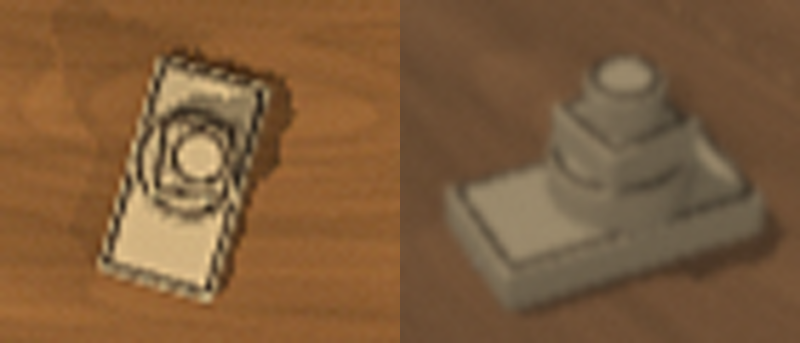

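Both cameras agree within about 2 mm, heights match the stack, and rect sizes match the lids. First move: turn to yaw 0 and go over the stack.

Call:
jog_arm(plan=[0, 0, 0, 0, 0, 1, 0, 0, 0, 0, 0, 1, 0, 0, 0, 0, 0, 1, 0, 0, 0, 0, 0, 1, 0, 0, 0, 0, 0, 0.24, 0.02, -0.046, 0, 0, 0, 0, 0.02, -0.046, 0, 0, 0, 0, 0.02, -0.046, 0, 0, 0, 0, 0.02, -0.046, 0, 0, 0, 0, 0.02, -0.046, 0, 0, 0, 0, 0.02, -0.046, 0, 0, 0, 0, 0.02, -0.046, 0, 0, 0, 0, 0.02, -0.046, 0, 0, 0, 0, 0.02, -0.046, 0, 0, 0, 0, 0.02, -0.046, 0, 0, 0, 0, 0.02, -0.046, 0, 0, 0, 0, 0.01, -0.046, 0, 0, 0, 0, 0, 0, 0, 0, 0, 0], fingers=0.085)

```text
t: 2.85
position: [0.4779, -0.0398, 0.2326]
orientation: [0.003, 1.0, -0.001, 0.004]
force: [0.2, -0.3, 0.0]
finger_gap: 0.996
```

```bash
cat >> h.py <<'E'
def to(x,y,z,yaw=None):
    s=get_state(); q=np.array(s["orientation"]); R=Ro.from_quat(np.r_[q[1:],q[0]]); M=R.as_matrix()
    c=np.degrees(np.arctan2(M[1,0],M[0,0])); yaw=c if yaw is None else yaw; a=np.radians(yaw)
    T=np.array([[np.cos(a),np.sin(a),0],[np.sin(a),-np.cos(a),0],[0,0,-1]])
    print("t",round(s["t"],2),"pos",np.round(s["position"],4),"yaw",round(c,2),"tilt",round(np.degrees(np.arccos(-M[2,2])),2),"gap",round(s["finger_gap"]*.0854,4),"F",np.round(s["force"],2),"q",np.round(s["joint_pos"],2))
    print(" shift(tool,now)",np.round(M.T@(np.array([x,y,z])-s["position"]),4),"turn units",np.round((M.T@T and 0) if False else np.degrees(Ro.from_matrix(M.T@T).as_rotvec())/5,3))
E
python3 -c "
from h import *
to(.4692,-.045,.12,0)"
```

```text
t 2.85 pos [ 0.4779 -0.0398  0.2326] yaw -0.06 tilt 0.62 gap 0.0851 F [ 0.2  -0.31  0.04] q [ 0.31  0.1  -0.34  1.93  0.04  1.12 -1.62]
 shift(tool,now) [-0.0097  0.0045  0.1126] turn units [ 0.072 -0.102 -0.012]
```

Call:
jog_arm(plan=[-0.009, 0.005, 0.03, 0.07, -0.1, 0, 0, 0, 0.04, 0, 0, 0, 0, 0, 0.04, 0, 0, 0, 0, 0, 0, 0, 0, 0])

```text
t: 3.35
position: [0.4701, -0.0487, 0.1217]
orientation: [0.002, 1.0, -0.0, 0.002]
force: [-0.1, -0.8, 0.1]
finger_gap: 0.995
```

```bash
python3 -c "
from h import *
to(.4692,-.045,.0845,0)"
```

```text
t 3.35 pos [ 0.4701 -0.0487  0.1217] yaw -0.05 tilt 0.29 gap 0.085 F [-0.09 -0.81  0.13] q [ 0.3   0.22 -0.33  2.06  0.09  0.87 -1.65]
 shift(tool,now) [-0.001  -0.0038  0.0372] turn units [ 0.036 -0.046 -0.01 ]
```

Call:
jog_arm(plan=[-0.001, -0.004, 0.018, 0, 0, 0, 0, 0, 0.018, 0, 0, 0, 0, 0, 0, 0, 0, 0])

```text
t: 3.72
position: [0.4731, -0.0472, 0.0899]
orientation: [0.003, 1.0, -0.002, 0.006]
force: [0.6, -0.6, 0.4]
finger_gap: 0.997
```

```bash
python3 -c "
from h import *
to(.4692,-.045,.0845,0)"
```

```text
t 3.73 pos [ 0.4731 -0.0472  0.0899] yaw -0.19 tilt 0.75 gap 0.0851 F [ 0.62 -0.63  0.42] q [ 0.29  0.26 -0.32  2.09  0.12  0.79 -1.68]
 shift(tool,now) [-0.004  -0.0023  0.0053] turn units [ 0.059 -0.137 -0.038]
```

Call:
jog_arm(plan=[-0.004, -0.002, 0.005, 0.06, -0.14, -0.04, 0, 0, 0, 0, 0, 0])

```text
t: 3.98
position: [0.4711, -0.0458, 0.0873]
orientation: [0.0, 1.0, -0.0, 0.002]
force: [1.2, 0.7, -0.4]
finger_gap: 0.993
```

```bash
python3 -c "
from h import *
to(.4692,-.045,.0845,0)"
```

```text
t 3.98 pos [ 0.4711 -0.0458  0.0873] yaw -0.02 tilt 0.21 gap 0.0848 F [ 1.25  0.7  -0.35] q [ 0.29  0.27 -0.33  2.09  0.12  0.79 -1.68]
 shift(tool,now) [-0.0019 -0.0008  0.0028] turn units [ 0.004 -0.042 -0.005]
```

Call:
jog_arm(plan=[-0.002, -0.001, 0.003, 0, 0, 0, 0, 0, 0, 0, 0, 0, 0, 0, 0, 0, 0, 0, 0, 0, 0, 0, 0, 0, 0, 0, 0, 0, 0, 0, 0, 0, 0, 0, 0, 0, 0, 0, 0, 0, 0, 0], fingers=0.026, squeeze=30)

```text
t: 4.85
position: [0.4699, -0.0448, 0.0855]
orientation: [0.0, 1.0, -0.0, 0.003]
force: [-0.4, -0.4, -0.1]
finger_gap: 0.379
```

```bash
python3 -c "
from h import *
to(.4692,-.045,.0845,0)"
```

```text
t 4.85 pos [ 0.4699 -0.0448  0.0855] yaw -0.02 tilt 0.34 gap 0.0324 F [-0.36 -0.42 -0.08] q [ 0.29  0.27 -0.33  2.1   0.12  0.79 -1.68]
 shift(tool,now) [-0.0007  0.0002  0.001 ] turn units [ 0.008 -0.068 -0.003]
```

Call:
jog_arm(plan=[0, 0, -0.01, 0, 0, 0, 0, 0, -0.02, 0, 0, 0, 0, 0, -0.04, 0, 0, 0, 0, 0, -0.04, 0, 0, 0, 0, 0, 0, 0, 0, 0])

```text
t: 5.48
position: [0.4692, -0.0445, 0.2006]
orientation: [0.0, 1.0, 0.0, 0.003]
force: [-0.2, 0.2, -0.0]
finger_gap: 0.382
```

```bash
python3 - <<'E'
from h import *
to(.4587,.3482,.18,0)
p,d=grab_frame("side"); np.savez("s1.npz",p=p,d=d)
a=cv2.resize(p[100:270,220:400],None,fx=4,fy=4,interpolation=cv2.INTER_CUBIC)[:590,:,::-1]; cv2.imwrite("pics/s1.png",a)
E
```

```text
t 5.47 pos [ 0.4692 -0.0445  0.2006] yaw 0.02 tilt 0.36 gap 0.0326 F [-0.2   0.15 -0.  ] q [ 0.32  0.11 -0.34  1.98  0.04  1.05 -1.61]
 shift(tool,now) [-0.0105 -0.3927  0.0203] turn units [ 0.005 -0.071  0.004]
```

View pics/s1.png

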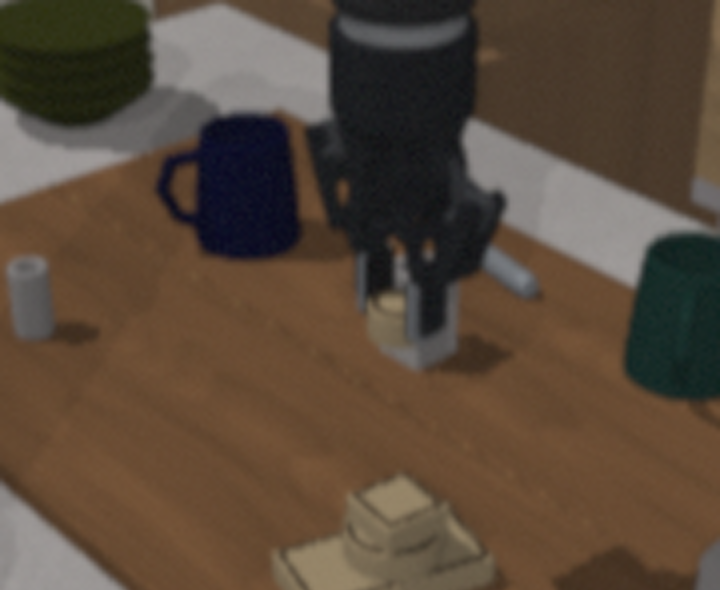

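Lid held level and the stack undisturbed in view (square lid at (395,510) in the crop). Carrying it to the small jar.

Call:
jog_arm(plan=[-0.001, -0.02, 0, 0, 0, 0, -0.001, -0.033, 0, 0, 0, 0, -0.001, -0.04, 0, 0, 0, 0, -0.001, -0.04, 0, 0, 0, 0, -0.001, -0.04, 0, 0, 0, 0, -0.001, -0.04, 0, 0, 0, 0, -0.001, -0.04, 0, 0, 0, 0, -0.001, -0.04, 0, 0, 0, 0, -0.001, -0.04, 0, 0, 0, 0, -0.001, -0.033, 0, 0, 0, 0, 0, -0.02, 0, 0, 0, 0, 0, 0, 0, 0, 0, 0, 0, 0, 0, 0, 0, 0])

```text
t: 7.15
position: [0.447, 0.3461, 0.1812]
orientation: [0.006, 1.0, -0.001, -0.014]
force: [-1.2, -0.2, -0.8]
finger_gap: 0.381
```

```bash
python3 -c "
from h import *
to(.4594,.3483,.1,0)"
```

```text
t 7.15 pos [0.447  0.3461 0.1812] yaw -0.15 tilt 1.7 gap 0.0325 F [-1.17 -0.24 -0.75] q [-0.25  0.36 -0.59  1.77  0.21  1.11 -2.49]
 shift(tool,now) [ 0.0146 -0.0031  0.0808] turn units [ 0.134  0.312 -0.028]
```

Call:
jog_arm(plan=[0.007, -0.002, 0.02, 0.07, 0.2, 0, 0.007, -0.001, 0.03, 0.07, 0.11, 0, 0, 0, 0.026, 0, 0, 0, 0, 0, 0, 0, 0, 0])

```text
t: 7.65
position: [0.4623, 0.3417, 0.1025]
orientation: [0.002, 1.0, -0.005, 0.001]
force: [0.6, 1.0, -0.9]
finger_gap: 0.382
```

```bash
python3 -c "
from h import *
to(.4594,.3483,.09,0)"
```

```text
t 7.65 pos [0.4623 0.3417 0.1025] yaw -0.56 tilt 0.24 gap 0.0326 F [ 0.59  1.02 -0.91] q [-0.28  0.44 -0.56  1.84  0.29  0.94 -2.54]
 shift(tool,now) [-0.003  -0.0066  0.0125] turn units [ 0.046 -0.014 -0.112]
```

Call:
jog_arm(plan=[-0.003, -0.007, 0.003, 0.05, 0, 0, 0, 0, 0, 0, 0, 0])

```text
t: 7.9
position: [0.4603, 0.3488, 0.1011]
orientation: [-0.001, 1.0, -0.006, 0.002]
force: [-0.0, 0.2, 0.4]
finger_gap: 0.383
```

```bash
python3 -c "
from h import *
to(.4594,.3483,.09,0)
p,d=grab_frame('side');q,e=grab_frame('top')
np.savez('x.npz',d=d,e=e)
for n,D in(('side',d),('top',e)):
  P=cloud(n,D)
  m=(abs(P[...,0]-.459)<.03)&(abs(P[...,1]-.348)<.03)
  for lo,hi in((.03,.073),(.08,.125)):
    Q=P[m&(P[...,2]>lo)&(P[...,2]<hi)&(D>0)]; print(n,lo,len(Q),Q.min(0).round(4) if len(Q) else '',Q.max(0).round(4) if len(Q) else '')
a=cv2.resize(p[120:220,180:300],None,fx=5,fy=5,interpolation=cv2.INTER_CUBIC)[:,:,::-1]; cv2.imwrite('pics/s2.png',a)
"
```

```text
t 7.9 pos [0.4603 0.3488 0.1011] yaw -0.65 tilt 0.22 gap 0.0327 F [-0.05  0.17  0.38] q [-0.29  0.45 -0.56  1.84  0.29  0.93 -2.55]
 shift(tool,now) [-0.001   0.0006  0.0111] turn units [-0.02 -0.04 -0.13]
side 0.03 142 [0.4424 0.333  0.0301] [0.4708 0.3631 0.073 ]
side 0.08 132 [0.4426 0.3181 0.0956] [0.4689 0.3762 0.1248]
top 0.03 19 [0.4456 0.3354 0.0301] [0.4569 0.3466 0.0722]
top 0.08 6 [0.4482 0.3266 0.0942] [0.4538 0.3395 0.1204]
```

View pics/s2.png

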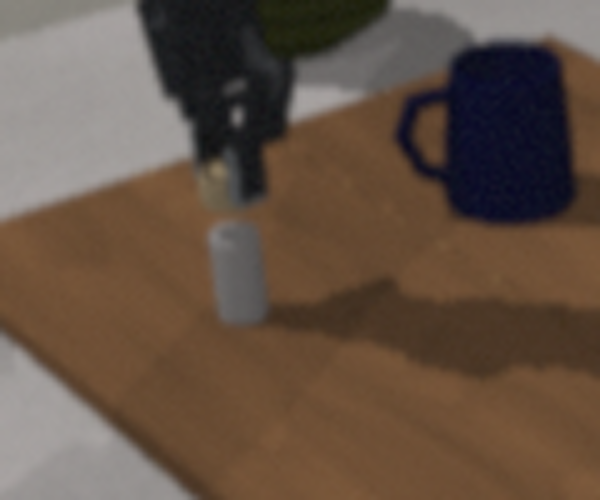

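The lid, at about (225,185) in the crop, sits above the jar at (238,235). Lowering it now.

Call:
jog_arm(plan=[-0.001, 0, 0.009, 0, 0, 0, 0, 0, 0.006, 0, 0, 0, 0, 0, 0, 0, 0, 0])

```text
t: 8.38
position: [0.4604, 0.3487, 0.086]
orientation: [-0.001, 1.0, -0.006, 0.003]
force: [-0.1, -0.5, -0.8]
finger_gap: 0.385
```

```bash
python3 -c "
from h import *
to(.4594,.3483,.081,0)"
```

```text
t 8.38 pos [0.4604 0.3487 0.086 ] yaw -0.69 tilt 0.34 gap 0.0329 F [-0.12 -0.53 -0.8 ] q [-0.29  0.46 -0.55  1.85  0.3   0.9  -2.57]
 shift(tool,now) [-0.001   0.0005  0.005 ] turn units [-0.025 -0.063 -0.138]
```

Call:
jog_arm(plan=[-0.001, 0, 0.004, 0, -0.06, 0, 0, 0, 0.001, 0, 0, 0, 0, 0, 0, 0, 0, 0])

```text
t: 8.75
position: [0.4594, 0.3489, 0.0807]
orientation: [-0.001, 1.0, -0.006, -0.0]
force: [0.2, 0.3, -0.3]
finger_gap: 0.38
```

```bash
python3 -c "
from h import *
to(.4594,.3483,.081,0)"
```

```text
t 8.75 pos [0.4594 0.3489 0.0807] yaw -0.69 tilt 0.13 gap 0.0325 F [ 0.17  0.27 -0.31] q [-0.29  0.47 -0.55  1.85  0.31  0.9  -2.57]
 shift(tool,now) [ 0.      0.0006 -0.0003] turn units [-0.026  0.002 -0.138]
```

Call:
jog_arm(plan=[0, 0, 0, 0, 0, 0, 0, 0, 0, 0, 0, 0, 0, 0, 0, 0, 0, 0, 0, 0, 0, 0, 0, 0, 0, 0, -0.01, 0, 0, 0, 0, 0, -0.04, 0, 0, 0, 0, 0, -0.05, 0, 0, 0, 0, 0, 0, 0, 0, 0], fingers=0.055)

```text
t: 9.75
position: [0.4596, 0.3493, 0.1857]
orientation: [-0.002, 1.0, -0.006, 0.0]
force: [1.3, -0.5, -0.2]
finger_gap: 0.644
```

```bash
cat > look.py <<'E'
from h import *
import sys
def look(c,z,zl,r=.07,crop=None,name=None):
    for n in("top","side"):
        p,d=grab_frame(n); P=cloud(n,d)
        for zz in([z,zl] if zl else [z]):
            m=(np.hypot(P[...,0]-c[0],P[...,1]-c[1])<r)&(abs(P[...,2]-zz)<.008)&(d>0); Q=P[m]
            if len(Q)<5: print(n,zz,len(Q)); continue
            (x,y),(a,b),an=cv2.minAreaRect(Q[:,:2].astype(np.float32))
            print(n,zz,len(Q),"rect",np.round([x,y,a,b],4),round(an,1),"z",np.percentile(Q[:,2],[10,50,90]).round(4))
        if name:
            u,v=pix(n,[c[0],c[1],z]).astype(int); u=min(max(u,50),590);v=min(max(v,40),360)
            cv2.imwrite(f"pics/{name}_{n}.png",cv2.resize(p[v-40:v+40,u-50:u+50],None,fx=6,fy=6,interpolation=cv2.INTER_CUBIC)[:,:,::-1])
E
python3 -c "
from look import *
to(.4700,-.043,.2,-5)
look((.459,.348),.095,None,.04)
from m import *
for n in('top','side'):
  p,d=grab_frame(n); meas(n,p,d,['sq_lid','br_lid','ob_lid'])"
```

```text
t 9.75 pos [0.4596 0.3493 0.1857] yaw -0.65 tilt 0.21 gap 0.055 F [ 1.29 -0.54 -0.24] q [-0.25  0.35 -0.59  1.76  0.22  1.09 -2.49]
 shift(tool,now) [ 0.0148  0.3921 -0.0156] turn units [-0.041 -0.009  0.869]
top 0.095 56 rect [0.4527 0.3477 0.0194 0.0321] 7.2 z [0.0915 0.0959 0.099 ]
side 0.095 75 rect [0.457  0.348  0.0339 0.032 ] 31.9 z [0.0896 0.0941 0.0965]
top sq_lid 218 rect [ 0.4712 -0.0427  0.044   0.0436] long ax deg 82.8 bbmid [ 0.4712 -0.0428] mean [ 0.4709 -0.0429  0.0809] z50 0.0808
top br_lid 106 rect [ 0.4703 -0.0404  0.0605  0.0575] long ax deg 0.9 bbmid [ 0.4702 -0.0404] mean [ 0.4674 -0.0349  0.0608] z50 0.0608
top ob_lid 480 rect [ 0.465  -0.0389  0.1202  0.0637] long ax deg -15.3 bbmid [ 0.4657 -0.038 ] mean [ 0.4586 -0.0371  0.0413] z50 0.0413
side sq_lid 259 rect [ 0.4701 -0.0433  0.048   0.0454] long ax deg 83.2 bbmid [ 0.4693 -0.0439] mean [ 0.4672 -0.0459  0.0789] z50 0.0794
side br_lid 182 rect [ 0.4578 -0.0511  0.0608  0.0328] long ax deg -52.3 bbmid [ 0.4641 -0.0447] mean [ 0.4569 -0.0547  0.0598] z50 0.0596
side ob_lid 626 rect [ 0.4632 -0.04    0.1213  0.0674] long ax deg -14.9 bbmid [ 0.4618 -0.0392] mean [ 0.4485 -0.0463  0.0394] z50 0.0397
```

The lid is seated within about 1 mm at z ≈ 0.095, and the stack hasn't moved. Back to the stack for the square lid (centre 0.4706, −0.043; yaw −7°).

Call:
jog_arm(plan=[0, 0, 0, 0, 0, 0.64, 0, 0, 0, 0, 0, 0.63, 0.006, 0.039, 0, 0, 0, 0, 0.006, 0.039, 0, 0, 0, 0, 0.006, 0.039, 0, 0, 0, 0, 0.006, 0.039, 0, 0, 0, 0, 0.006, 0.039, 0, 0, 0, 0, 0.006, 0.039, 0, 0, 0, 0, 0.006, 0.039, 0, 0, 0, 0, 0.006, 0.039, 0, 0, 0, 0, 0.006, 0.039, 0, 0, 0, 0, 0.005, 0.037, 0, 0, 0, 0, 0, 0, 0, 0, 0, 0, 0, 0, 0, 0, 0, 0], fingers=0.085)

```text
t: 11.7
position: [0.4553, -0.0615, 0.1645]
orientation: [0.006, 0.998, -0.061, -0.021]
force: [0.2, 0.2, 0.7]
finger_gap: 0.995
```

```bash
python3 -c "
from h import *
to(.4706,-.043,.1,-7)"
```

```text
t 11.7 pos [ 0.4553 -0.0615  0.1645] yaw -7.07 tilt 2.54 gap 0.085 F [0.15 0.17 0.72] q [ 0.35  0.16 -0.34  2.02  0.08  1.02 -1.73]
 shift(tool,now) [ 0.0156 -0.0211  0.0636] turn units [ 0.16   0.482 -0.01 ]
```

Call:
jog_arm(plan=[0.008, -0.012, 0.01, 0.08, 0.25, 0, 0.008, -0.009, 0.02, 0.08, 0.23, 0, 0, 0, 0.025, 0, 0, 0, 0, 0, 0, 0, 0, 0])

```text
t: 12.2
position: [0.4726, -0.0363, 0.1063]
orientation: [-0.001, 0.998, -0.057, -0.001]
force: [0.2, -0.4, -0.7]
finger_gap: 0.995
```

```bash
python3 -c "
from h import *
to(.4706,-.043,.0635,-7)"
```

```text
t 12.2 pos [ 0.4726 -0.0363  0.1063] yaw -6.53 tilt 0.16 gap 0.0849 F [ 0.18 -0.43 -0.65] q [ 0.3   0.25 -0.36  2.07  0.11  0.84 -1.8 ]
 shift(tool,now) [-0.0012  0.007   0.0428] turn units [-0.029  0.016  0.093]
```

Call:
jog_arm(plan=[-0.001, 0.005, 0.01, 0, 0, 0.09, 0, 0.001, 0.015, 0, 0, 0, 0, 0, 0.01, 0, 0, 0, 0, 0, 0, 0, 0, 0])

```text
t: 12.7
position: [0.4718, -0.0416, 0.0704]
orientation: [-0.001, 0.998, -0.06, 0.0]
force: [-0.4, -0.4, -0.7]
finger_gap: 0.994
```

```bash
python3 -c "
from h import *
to(.4706,-.043,.0635,-7)"
```

```text
t 12.7 pos [ 0.4718 -0.0416  0.0704] yaw -6.93 tilt 0.16 gap 0.0849 F [-0.42 -0.4  -0.67] q [ 0.3   0.3  -0.34  2.1   0.14  0.76 -1.83]
 shift(tool,now) [-0.0011  0.0016  0.0069] turn units [-0.031 -0.009  0.014]
```

Call:
jog_arm(plan=[-0.001, 0.002, 0.006, 0, 0, 0, 0, 0, 0.001, 0, 0, 0, 0, 0, 0, 0, 0, 0])

```text
t: 13.08
position: [0.4712, -0.0437, 0.0635]
orientation: [-0.001, 0.998, -0.061, 0.001]
force: [-0.3, -0.7, 0.2]
finger_gap: 0.991
```

```bash
python3 -c "
from h import *
to(.4706,-.043,.0635,-7)"
```

```text
t 13.07 pos [ 0.4712 -0.0437  0.0635] yaw -6.95 tilt 0.2 gap 0.0846 F [-0.32 -0.71  0.19] q [ 0.3   0.31 -0.34  2.11  0.15  0.74 -1.83]
 shift(tool,now) [-0.0007 -0.0006 -0.    ] turn units [-0.032 -0.024  0.009]
```

Good. Close and lift.

Call:
jog_arm(plan=[0, 0, 0, 0, 0, 0, 0, 0, 0, 0, 0, 0, 0, 0, 0, 0, 0, 0, 0, 0, 0, 0, 0, 0, 0, 0, 0, 0, 0, 0, 0, 0, 0, 0, 0, 0], fingers=0.036)

```text
t: 13.82
position: [0.4718, -0.0436, 0.0641]
orientation: [-0.001, 0.998, -0.061, 0.002]
force: [-0.4, -0.1, 0.9]
finger_gap: 0.508
```

```bash
python3 -c "
from h import *
to(.4706,-.043,.0635,-7)"
```

```text
t 13.82 pos [ 0.4718 -0.0436  0.0641] yaw -6.94 tilt 0.26 gap 0.0434 F [-0.39 -0.12  0.89] q [ 0.3   0.31 -0.34  2.11  0.15  0.74 -1.83]
 shift(tool,now) [-0.0013 -0.0005  0.0006] turn units [-0.032 -0.042  0.011]
```

Call:
jog_arm(plan=[0, 0, -0.005, 0, 0, 0, 0, 0, -0.01, 0, 0, 0, 0, 0, -0.04, 0, 0, 0, 0, 0, -0.05, 0, 0, 0, 0, 0, -0.02, 0, 0, 0, 0, 0, 0, 0, 0, 0])

```text
t: 14.58
position: [0.4713, -0.0437, 0.1955]
orientation: [-0.001, 0.998, -0.06, 0.003]
force: [0.3, -0.6, -0.5]
finger_gap: 0.505
```

```bash
python3 -c "
from look import *
to(.6577,.1442,.16,1.5)
from m import *
p,d=grab_frame('side'); meas('side',p,d,['br_lid','ob_lid'])"
```

```text
t 14.57 pos [ 0.4713 -0.0437  0.1955] yaw -6.92 tilt 0.34 gap 0.0431 F [ 0.33 -0.65 -0.51] q [ 0.34  0.13 -0.37  1.98  0.05  1.04 -1.74]
 shift(tool,now) [ 0.1622 -0.2089  0.0369] turn units [-0.03  -0.06  -1.684]
side br_lid 368 rect [ 0.4694 -0.0411  0.0648  0.0574] long ax deg 49.7 bbmid [ 0.4685 -0.0409] mean [ 0.4666 -0.0438  0.0593] z50 0.0596
side ob_lid 637 rect [ 0.4632 -0.039   0.1209  0.0685] long ax deg -15.9 bbmid [ 0.4613 -0.0388] mean [ 0.4498 -0.0459  0.0395] z50 0.0398
```

Call:
jog_arm(plan=[0, 0, 0, 0, 0, -0.57, 0, 0, 0, 0, 0, -0.57, 0, 0, 0, 0, 0, -0.56, 0.015, -0.014, 0, 0, 0, 0, 0.0275, -0.026, 0, 0, 0, 0, 0.0275, -0.026, 0, 0, 0, 0, 0.0275, -0.026, 0, 0, 0, 0, 0.0275, -0.026, 0, 0, 0, 0, 0.0275, -0.026, 0, 0, 0, 0, 0.0275, -0.026, 0, 0, 0, 0, 0.0125, -0.012, 0, 0, 0, 0, 0, 0, 0, 0, 0, 0, 0, 0, 0, 0, 0, 0])

```text
t: 16.25
position: [0.649, 0.1471, 0.1694]
orientation: [-0.0, 1.0, 0.016, -0.018]
force: [0.1, -0.1, 0.1]
finger_gap: 0.504
```

```bash
python3 -c "
from h import *
to(.6591,.1434,.115,1.5)"
```

```text
t 16.25 pos [0.649  0.1471 0.1694] yaw 1.79 tilt 2.01 gap 0.043 F [ 0.05 -0.13  0.1 ] q [ 0.02  0.52 -0.43  1.52  0.21  1.18 -1.99]
 shift(tool,now) [0.0118 0.004  0.054 ] turn units [-0.008  0.403  0.059]
```

Call:
jog_arm(plan=[0.006, 0.002, 0.015, 0, 0.2, 0.06, 0.004, 0.002, 0.015, 0, 0.2, 0, 0, 0, 0.012, 0, 0, 0, 0, 0, 0, 0, 0, 0])

```text
t: 16.75
position: [0.656, 0.1385, 0.1251]
orientation: [0.001, 1.0, 0.011, -0.001]
force: [-0.6, -0.2, -1.0]
finger_gap: 0.508
```

```bash
python3 -c "
from h import *
to(.6591,.1434,.097,1.5)"
```

```text
t 16.75 pos [0.656  0.1385 0.1251] yaw 1.26 tilt 0.21 gap 0.0434 F [-0.65 -0.18 -0.98] q [ 0.02  0.55 -0.41  1.58  0.25  1.06 -2.01]
 shift(tool,now) [ 0.0033 -0.0049  0.0281] turn units [ 0.031  0.028 -0.048]
```

Call:
jog_arm(plan=[0.003, -0.005, 0.008, 0, 0, 0, 0, 0, 0.008, 0, 0, 0, 0, 0, 0, 0, 0, 0])

```text
t: 17.12
position: [0.6596, 0.1441, 0.1091]
orientation: [0.001, 1.0, 0.011, -0.001]
force: [0.2, 0.7, -0.3]
finger_gap: 0.505
```

```bash
python3 -c "
from look import *
to(.6591,.1434,.0945,1.5)
look((.659,.144),.118,None,.04,name='sq')"
```

```text
t 17.12 pos [0.6596 0.1441 0.1091] yaw 1.26 tilt 0.14 gap 0.0431 F [ 0.21  0.66 -0.32] q [ 0.01  0.57 -0.41  1.58  0.26  1.04 -2.02]
 shift(tool,now) [-0.0005  0.0006  0.0146] turn units [ 0.025  0.012 -0.049]
top 0.118 0
side 0.118 159 rect [0.6543 0.1457 0.0696 0.0415] 81.8 z [0.1127 0.1226 0.1256]
```

View pics/sq_side.png

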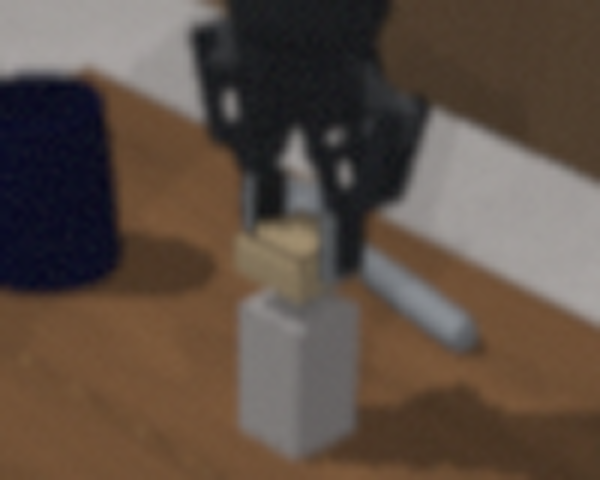

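The square lid, with its corner at (303,300), hangs square above the jar corner at (297,320). Lowering.

Call:
jog_arm(plan=[0, 0, 0.008, 0, 0, 0, 0, 0, 0.004, 0, 0, 0, 0, 0, 0, 0, 0, 0])

```text
t: 17.6
position: [0.6603, 0.1444, 0.0975]
orientation: [0.001, 1.0, 0.011, 0.0]
force: [-0.4, 0.0, -0.3]
finger_gap: 0.509
```

```bash
python3 -c "
from look import *
to(.6591,.1434,.0945,1.5)"
```

```text
t 17.6 pos [0.6603 0.1444 0.0975] yaw 1.26 tilt 0.11 gap 0.0435 F [-0.4   0.02 -0.3 ] q [ 0.01  0.59 -0.41  1.59  0.26  1.02 -2.03]
 shift(tool,now) [-0.0012  0.001   0.003 ] turn units [ 0.019 -0.011 -0.049]
```

Call:
jog_arm(plan=[-0.001, 0.001, 0.003, 0, 0, 0, 0, 0, 0, 0, 0, 0])

```text
t: 17.85
position: [0.6595, 0.1434, 0.0946]
orientation: [0.001, 1.0, 0.011, 0.001]
force: [-0.3, 0.8, -0.5]
finger_gap: 0.506
```

```bash
python3 -c "
from look import *
to(.6591,.1434,.0943,1.5)"
```

```text
t 17.85 pos [0.6595 0.1434 0.0946] yaw 1.25 tilt 0.12 gap 0.0432 F [-0.29  0.77 -0.45] q [ 0.01  0.59 -0.41  1.6   0.26  1.01 -2.03]
 shift(tool,now) [-0.0004 -0.      0.0003] turn units [ 0.017 -0.018 -0.049]
```

Call:
jog_arm(plan=[0, 0, 0, 0, 0, 0, 0, 0, 0, 0, 0, 0, 0, 0, 0, 0, 0, 0, 0, 0, 0, 0, 0, 0, 0, 0, -0.01, 0, 0, 0, 0, 0, -0.04, 0, 0, 0, 0, 0, -0.05, 0, 0, 0, 0, 0, 0, 0, 0, 0], fingers=0.065)

```text
t: 18.85
position: [0.6597, 0.1438, 0.1996]
orientation: [0.0, 1.0, 0.011, 0.001]
force: [0.1, 1.4, 1.2]
finger_gap: 0.76
```

```bash
python3 -c "
from look import *
to(.4704,-.041,.2,0)
look((.658,.144),.11,None,.05)
from m import *
for n in('top','side'):
  p,d=grab_frame(n); meas(n,p,d,['br_lid','ob_lid','br_jar'])"
```

```text
t 18.85 pos [0.6597 0.1438 0.1996] yaw 1.26 tilt 0.17 gap 0.0649 F [0.15 1.39 1.23] q [ 0.02  0.49 -0.43  1.5   0.22  1.2  -1.99]
 shift(tool,now) [-0.1934  0.1805 -0.0007] turn units [ 0.011 -0.032  0.252]
top 0.11 0
side 0.11 160 rect [0.6572 0.1441 0.0451 0.0475] 5.1 z [0.1044 0.1094 0.1116]
top br_lid 247 rect [ 0.4744 -0.0473  0.0598  0.0468] long ax deg 27.0 bbmid [ 0.4731 -0.0433] mean [ 0.4755 -0.0451  0.061 ] z50 0.0611
top ob_lid 195 rect [ 0.4843 -0.0441  0.08    0.0638] long ax deg -15.4 bbmid [ 0.4844 -0.0482] mean [ 0.5039 -0.0513  0.0412] z50 0.0411
top br_jar 124 rect [ 0.4715 -0.3031  0.0516  0.0499] long ax deg -89.5 bbmid [ 0.4714 -0.3031] mean [ 0.4719 -0.3037  0.1046] z50 0.1047
side br_lid 372 rect [ 0.4689 -0.0408  0.0609  0.0607] long ax deg 2.3 bbmid [ 0.4691 -0.0408] mean [ 0.4665 -0.044   0.0592] z50 0.0597
side ob_lid 636 rect [ 0.463  -0.04    0.1223  0.0691] long ax deg -17.5 bbmid [ 0.4624 -0.0387] mean [ 0.4498 -0.046   0.0395] z50 0.0397
side br_jar 276 rect [ 0.4697 -0.3037  0.0541  0.0528] long ax deg 56.6 bbmid [ 0.4701 -0.304 ] mean [ 0.4686 -0.3047  0.1024] z50 0.1032
```

Square lid seated, both lids below unmoved. Next, the big lid.

Call:
jog_arm(plan=[0, 0, 0, 0, 0, 0.25, -0.0265, 0.026, 0, 0, 0, 0, -0.0265, 0.026, 0, 0, 0, 0, -0.0265, 0.026, 0, 0, 0, 0, -0.0265, 0.026, 0, 0, 0, 0, -0.0265, 0.026, 0, 0, 0, 0, -0.0265, 0.026, 0, 0, 0, 0, -0.0265, 0.026, 0, 0, 0, 0, 0, 0, 0, 0, 0, 0, 0, 0, 0, 0, 0, 0], fingers=0.085)

```text
t: 20.3
position: [0.4585, -0.0451, 0.1862]
orientation: [0.002, 1.0, -0.004, -0.013]
force: [0.1, 0.8, 0.4]
finger_gap: 0.994
```

```bash
python3 -c "
from h import *
to(.470,-.0406,.09,0)"
```

```text
t 20.3 pos [ 0.4585 -0.0451  0.1862] yaw -0.41 tilt 1.55 gap 0.0849 F [0.06 0.82 0.36] q [ 0.36  0.13 -0.39  2.    0.06  1.05 -1.63]
 shift(tool,now) [ 0.014  -0.0049  0.0958] turn units [ 0.041  0.307 -0.081]
```

Call:
jog_arm(plan=[0.005, -0.002, 0.02, 0.04, 0.15, -0.08, 0.005, -0.002, 0.03, 0, 0.15, 0, 0, 0, 0.03, 0, 0, 0, 0, 0, 0.01, 0, 0, 0, 0, 0, 0, 0, 0, 0])

```text
t: 20.92
position: [0.4726, -0.0359, 0.0938]
orientation: [-0.002, 1.0, 0.003, 0.002]
force: [-0.5, 0.2, -0.7]
finger_gap: 0.996
```

```bash
python3 -c "
from h import *
to(.470,-.0406,.055,0)"
```

```text
t 20.93 pos [ 0.4726 -0.0359  0.0938] yaw 0.37 tilt 0.28 gap 0.085 F [-0.49  0.21 -0.66] q [ 0.33  0.26 -0.38  2.08  0.13  0.81 -1.7 ]
 shift(tool,now) [-0.0028  0.0048  0.0387] turn units [-0.039 -0.039  0.074]
```

Call:
jog_arm(plan=[-0.003, 0.005, 0.005, 0, 0, 0.07, 0, 0, 0.012, 0, 0, 0, 0, 0, 0.015, 0, 0, 0, 0, 0, 0, 0, 0, 0])

```text
t: 21.42
position: [0.4715, -0.0412, 0.0617]
orientation: [-0.001, 1.0, -0.0, 0.004]
force: [-0.5, 0.8, -0.4]
finger_gap: 0.996
```

```bash
python3 -c "
from h import *
to(.470,-.0406,.0405,0)"
```

```text
t 21.43 pos [ 0.4715 -0.0412  0.0617] yaw -0.03 tilt 0.46 gap 0.085 F [-0.45  0.81 -0.39] q [ 0.32  0.31 -0.37  2.11  0.16  0.74 -1.73]
 shift(tool,now) [-0.0017 -0.0006  0.0211] turn units [-0.033 -0.086 -0.006]
```

Call:
jog_arm(plan=[-0.001, -0.001, 0.009, -0.03, -0.09, 0, 0, 0, 0.009, 0, 0, 0, 0, 0, 0.001, 0, 0, 0, 0, 0, 0, 0, 0, 0])

```text
t: 21.92
position: [0.4709, -0.0399, 0.0413]
orientation: [-0.0, 1.0, -0.0, -0.0]
force: [0.0, -0.3, -0.1]
finger_gap: 0.997
```

```bash
python3 -c "
from h import *
to(.470,-.0406,.0405,0)"
```

```text
t 21.93 pos [ 0.4709 -0.0399  0.0413] yaw -0.01 tilt 0.04 gap 0.0851 F [ 0.03 -0.31 -0.07] q [ 0.3   0.35 -0.36  2.12  0.19  0.7  -1.75]
 shift(tool,now) [-0.0009  0.0007  0.0008] turn units [-0.003  0.007 -0.002]
```

Call:
jog_arm(plan=[-0.001, 0, 0.001, 0, 0, 0, 0, 0, 0, 0, 0, 0, 0, 0, 0, 0, 0, 0, 0, 0, 0, 0, 0, 0, 0, 0, 0, 0, 0, 0], fingers=0.054)

```text
t: 22.55
position: [0.4702, -0.0401, 0.041]
orientation: [0.0, 1.0, -0.0, 0.0]
force: [-0.2, -0.2, -1.2]
finger_gap: 0.714
```

```bash
python3 -c "
from h import *
to(.470,-.0406,.0405,0)"
```

```text
t 22.55 pos [ 0.4702 -0.0401  0.041 ] yaw -0.02 tilt 0.04 gap 0.0609 F [-0.19 -0.21 -1.18] q [ 0.3   0.35 -0.36  2.12  0.19  0.7  -1.75]
 shift(tool,now) [-0.0002  0.0005  0.0005] turn units [ 0.001 -0.009 -0.005]
```

Call:
jog_arm(plan=[0, 0, -0.005, 0, 0, 0, 0, 0, -0.01, 0, 0, 0, 0, 0, -0.04, 0, 0, 0, 0, 0, -0.05, 0, 0, 0, 0, 0, -0.04, 0, 0, 0, 0, 0, 0, 0, 0, 0])

```text
t: 23.3
position: [0.4704, -0.0397, 0.1933]
orientation: [-0.0, 1.0, 0.0, 0.001]
force: [0.4, 0.7, -1.0]
finger_gap: 0.712
```

```bash
python3 -c "
from look import *
to(.4705,-.3035,.16,0)
from m import *
p,d=grab_frame('side'); meas('side',p,d,['ob_lid'])"
```

```text
t 23.3 pos [ 0.4704 -0.0397  0.1933] yaw 0.02 tilt 0.15 gap 0.0608 F [ 0.4   0.68 -1.  ] q [ 0.36  0.13 -0.4   1.99  0.06  1.04 -1.63]
 shift(tool,now) [-0.      0.2638  0.0333] turn units [-0.001 -0.03   0.004]
side ob_lid 935 rect [ 0.4632 -0.0385  0.1207  0.0679] long ax deg -15.5 bbmid [ 0.4628 -0.0391] mean [ 0.4594 -0.0422  0.0394] z50 0.0398
```

Call:
jog_arm(plan=[0, 0.02, 0, 0, 0, 0, 0, 0.033, 0, 0, 0, 0, 0, 0.033, 0, 0, 0, 0, 0, 0.033, 0, 0, 0, 0, 0, 0.033, 0, 0, 0, 0, 0, 0.033, 0, 0, 0, 0, 0, 0.033, 0, 0, 0, 0, 0, 0.03, 0, 0, 0, 0, 0, 0.015, 0, 0, 0, 0, 0, 0, 0, 0, 0, 0, 0, 0, 0, 0, 0, 0])

```text
t: 24.72
position: [0.4602, -0.3038, 0.177]
orientation: [-0.007, 1.0, 0.004, -0.013]
force: [-0.6, 0.7, -0.0]
finger_gap: 0.714
```

```bash
python3 -c "
from h import *
to(.4707,-.3031,.135,0)"
```

```text
t 24.73 pos [ 0.4602 -0.3038  0.177 ] yaw 0.43 tilt 1.66 gap 0.0609 F [-0.65  0.73 -0.  ] q [ 0.68  0.29 -0.21  1.81  0.07  1.07 -1.12]
 shift(tool,now) [ 0.0116 -0.0001  0.0417] turn units [-0.15   0.297  0.085]
```

Call:
jog_arm(plan=[0.006, 0, 0.01, -0.08, 0.15, 0.08, 0.004, 0, 0.015, -0.07, 0.15, 0, 0, 0, 0.008, 0, 0, 0, 0, 0, 0, 0, 0, 0])

```text
t: 25.22
position: [0.4715, -0.2988, 0.1418]
orientation: [-0.001, 1.0, 0.003, 0.001]
force: [0.5, 0.2, -0.7]
finger_gap: 0.715
```

```bash
python3 -c "
from h import *
to(.4707,-.3031,.12,0)"
```

```text
t 25.23 pos [ 0.4715 -0.2988  0.1418] yaw 0.34 tilt 0.13 gap 0.061 F [ 0.48  0.16 -0.74] q [ 0.66  0.33 -0.21  1.85  0.08  0.97 -1.15]
 shift(tool,now) [-0.0009  0.0043  0.0218] turn units [-0.012 -0.023  0.068]
```

Call:
jog_arm(plan=[-0.001, 0.004, 0.01, 0, 0, 0.07, 0, 0, 0.009, 0, 0, 0, 0, 0, 0, 0, 0, 0])

```text
t: 25.6
position: [0.4708, -0.3033, 0.122]
orientation: [-0.0, 1.0, -0.0, 0.001]
force: [-0.2, 0.7, -0.2]
finger_gap: 0.714
```

```bash
python3 -c "
from look import *
to(.4707,-.3031,.1065,0)
look((.4707,-.303),.135,None,.05,name='br')"
```

```text
t 25.6 pos [ 0.4708 -0.3033  0.122 ] yaw -0.04 tilt 0.16 gap 0.0609 F [-0.23  0.7  -0.15] q [ 0.66  0.35 -0.21  1.87  0.09  0.93 -1.15]
 shift(tool,now) [-0.0002 -0.0002  0.0155] turn units [-0.006 -0.031 -0.009]
top 0.135 63 rect [ 0.4654 -0.2862  0.0609  0.0412] 21.3 z [0.1337 0.1403 0.1424]
side 0.135 694 rect [ 0.4689 -0.3055  0.072   0.0622] 54.7 z [0.1325 0.1408 0.1422]
```

View pics/br_side.png

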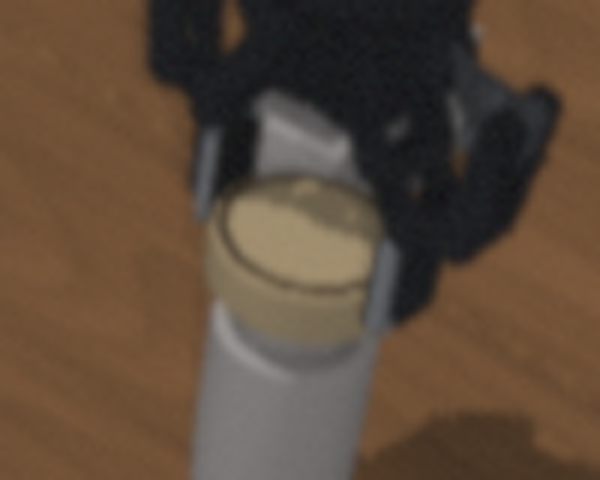

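The lid hangs centred and level over the big jar (lid at (295,260), jar rim at (290,340)). Lowering.

Call:
jog_arm(plan=[0, 0, 0.008, 0, 0, 0, 0, 0, 0.004, 0, 0, 0, 0, 0, 0, 0, 0, 0])

```text
t: 26.08
position: [0.4717, -0.3038, 0.1104]
orientation: [0.0, 1.0, -0.0, 0.002]
force: [0.5, -0.0, 0.4]
finger_gap: 0.712
```

```bash
python3 -c "
from look import *
to(.4707,-.3031,.1065,0)"
```

```text
t 26.07 pos [ 0.4717 -0.3038  0.1104] yaw -0.05 tilt 0.28 gap 0.0608 F [ 0.47 -0.04  0.41] q [ 0.66  0.37 -0.2   1.88  0.09  0.9  -1.16]
 shift(tool,now) [-0.001  -0.0007  0.0039] turn units [ 0.009 -0.055 -0.009]
```

Call:
jog_arm(plan=[-0.001, -0.001, 0.004, 0, -0.05, 0, 0, 0, 0, 0, 0, 0])

```text
t: 26.32
position: [0.4708, -0.3027, 0.1063]
orientation: [0.0, 1.0, -0.0, 0.0]
force: [-0.2, -0.2, -1.3]
finger_gap: 0.713
```

```bash
python3 -c "
from look import *
to(.4707,-.3031,.1063,0)"
```

```text
t 26.32 pos [ 0.4708 -0.3027  0.1063] yaw -0.04 tilt 0.06 gap 0.0609 F [-0.16 -0.24 -1.28] q [ 0.66  0.37 -0.2   1.88  0.09  0.9  -1.16]
 shift(tool,now) [-0.0001  0.0004 -0.    ] turn units [ 0.011 -0.005 -0.009]
```

Call:
jog_arm(plan=[0, 0, 0, 0, 0, 0, 0, 0, 0, 0, 0, 0, 0, 0, 0, 0, 0, 0, 0, 0, 0, 0, 0, 0, 0, 0, -0.01, 0, 0, 0, 0, 0, -0.04, 0, 0, 0, 0, 0, -0.04, 0, 0, 0, 0, 0, 0, 0, 0, 0], fingers=0.085)

```text
t: 27.32
position: [0.4715, -0.3029, 0.2013]
orientation: [0.001, 1.0, -0.0, 0.001]
force: [0.2, 1.2, -0.6]
finger_gap: 0.996
```

```bash
python3 -c "
from look import *
to(.4640,-.0393,.2,-15.5)
look((.4705,-.303),.125,None,.05)
look((.464,-.04),.04,None,.09)
look((.6235,-.214),.08,None,.09)"
```

```text
t 27.32 pos [ 0.4715 -0.3029  0.2013] yaw -0.04 tilt 0.17 gap 0.085 F [ 0.15  1.21 -0.61] q [ 0.67  0.27 -0.21  1.79  0.06  1.09 -1.13]
 shift(tool,now) [-0.0076 -0.2636  0.0008] turn units [ 0.018 -0.03   3.092]
top 0.125 193 rect [ 0.4638 -0.3025  0.0441  0.0558] 27.4 z [0.1231 0.1262 0.1287]
side 0.125 613 rect [ 0.4698 -0.302   0.0605  0.0606] 1.3 z [0.1219 0.1245 0.1258]
top 0.04 811 rect [ 0.465  -0.039   0.0639  0.1202] 74.7 z [0.038  0.0412 0.0444]
side 0.04 938 rect [ 0.4636 -0.0389  0.0693  0.1214] 75.4 z [0.037  0.0398 0.0415]
top 0.08 242 rect [ 0.6232 -0.214   0.1083  0.0529] 6.7 z [0.0763 0.0802 0.0833]
side 0.08 348 rect [ 0.622  -0.214   0.1126  0.0539] 6.5 z [0.0734 0.0782 0.0806]
```

Call:
jog_arm(plan=[0, 0, 0, 0, 0, 0.8, 0, 0, 0, 0, 0, 0.8, 0, 0, 0, 0, 0, 0.8, 0, 0, 0, 0, 0, 0.64, -0.0095, -0.0316, 0, 0, 0, 0, -0.0095, -0.0316, 0, 0, 0, 0, -0.0095, -0.0316, 0, 0, 0, 0, -0.0095, -0.0316, 0, 0, 0, 0, -0.0095, -0.0316, 0, 0, 0, 0, -0.0095, -0.0316, 0, 0, 0, 0, -0.0095, -0.0316, 0, 0, 0, 0, -0.0095, -0.0316, 0, 0, 0, 0, 0, 0, 0, 0, 0, 0, 0, 0, 0, 0, 0, 0])

```text
t: 29.38
position: [0.4564, -0.0279, 0.1853]
orientation: [-0.004, 0.99, -0.137, -0.016]
force: [0.4, -0.6, -1.3]
finger_gap: 0.996
```

```bash
python3 -c "
from h import *
to(.4643,-.039,.1,-15.2)"
```

```text
t 29.38 pos [ 0.4564 -0.0279  0.1853] yaw -15.8 tilt 1.85 gap 0.085 F [ 0.45 -0.61 -1.27] q [ 0.31  0.13 -0.36  2.    0.04  1.05 -1.91]
 shift(tool,now) [0.0134 0.0088 0.0849] turn units [-0.046  0.367 -0.121]
```

Call:
jog_arm(plan=[0.005, 0.004, 0.02, -0.02, 0.18, -0.06, 0.005, 0.004, 0.03, -0.02, 0.18, -0.06, 0, 0, 0.03, 0, 0, 0, 0, 0, 0, 0, 0, 0])

```text
t: 29.88
position: [0.463, -0.0433, 0.1025]
orientation: [0.001, 0.991, -0.136, -0.0]
force: [-0.2, 0.2, 0.7]
finger_gap: 0.996
```

```bash
python3 -c "
from h import *
to(.4643,-.039,.05,-15.2)"
```

```text
t 29.88 pos [ 0.463  -0.0433  0.1025] yaw -15.64 tilt 0.07 gap 0.085 F [-0.24  0.16  0.73] q [ 0.31  0.23 -0.35  2.09  0.11  0.83 -1.95]
 shift(tool,now) [ 0.0001 -0.0045  0.0525] turn units [ 0.014 -0.002 -0.088]
```

Call:
jog_arm(plan=[0, -0.004, 0.01, 0, 0, -0.08, 0, 0, 0.015, 0, 0, 0, 0, 0, 0.015, 0, 0, 0, 0, 0, 0.012, 0, 0, 0, 0, 0, 0, 0, 0, 0])

```text
t: 30.5
position: [0.4663, -0.0403, 0.049]
orientation: [0.001, 0.991, -0.133, 0.002]
force: [-0.6, -0.4, -0.1]
finger_gap: 0.993
```

```bash
python3 -c "
from h import *
to(.4643,-.039,.021,-15.2)"
```

```text
t 30.5 pos [ 0.4663 -0.0403  0.049 ] yaw -15.31 tilt 0.23 gap 0.0848 F [-0.65 -0.41 -0.12] q [ 0.28  0.32 -0.33  2.13  0.16  0.71 -2.  ]
 shift(tool,now) [-0.0023 -0.0007  0.028 ] turn units [ 0.009 -0.044 -0.023]
```

Call:
jog_arm(plan=[-0.002, -0.001, 0.008, 0, -0.04, 0, -0.001, 0, 0.01, 0, 0, 0, 0, 0, 0.008, 0, 0, 0, 0, 0, 0, 0, 0, 0])

```text
t: 31.0
position: [0.4639, -0.0383, 0.0216]
orientation: [0.0, 0.991, -0.133, 0.0]
force: [-1.1, 0.4, -0.4]
finger_gap: 0.993
```

```bash
python3 -c "
from h import *
to(.4643,-.039,.021,-15.2)"
```

```text
t 31.0 pos [ 0.4639 -0.0383  0.0216] yaw -15.3 tilt 0.07 gap 0.0848 F [-1.07  0.44 -0.43] q [ 0.26  0.37 -0.32  2.15  0.19  0.65 -2.03]
 shift(tool,now) [0.0005 0.0005 0.0006] turn units [ 0.007 -0.012 -0.021]
```

Call:
jog_arm(plan=[0, 0, 0, 0, 0, 0, 0, 0, 0, 0, 0, 0, 0, 0, 0, 0, 0, 0, 0, 0, 0, 0, 0, 0, 0, 0, 0, 0, 0, 0], fingers=0.055, squeeze=50)

```text
t: 31.62
position: [0.4644, -0.0385, 0.0222]
orientation: [0.0, 0.991, -0.133, 0.001]
force: [0.3, 0.2, -0.6]
finger_gap: 0.731
```

```bash
python3 -c "
from h import *
to(.4643,-.039,.021,-15.2)"
```

```text
t 31.62 pos [ 0.4644 -0.0385  0.0222] yaw -15.32 tilt 0.14 gap 0.0624 F [ 0.34  0.2  -0.56] q [ 0.26  0.37 -0.32  2.15  0.19  0.65 -2.03]
 shift(tool,now) [0.     0.0005 0.0012] turn units [ 0.005 -0.027 -0.023]
```

Call:
jog_arm(plan=[0, 0, -0.005, 0, 0, 0, 0, 0, -0.01, 0, 0, 0, 0, 0, -0.04, 0, 0, 0, 0, 0, -0.05, 0, 0, 0, 0, 0, -0.05, 0, 0, 0, 0, 0, -0.03, 0, 0, 0, 0, 0, 0, 0, 0, 0])

```text
t: 32.5
position: [0.4638, -0.0378, 0.2163]
orientation: [0.0, 0.991, -0.133, 0.002]
force: [-0.5, 0.4, -1.5]
finger_gap: 0.734
```

```bash
python3 -c "
from h import *
to(.6224,-.2135,.12,6.6)"
```

```text
t 32.5 pos [ 0.4638 -0.0378  0.2163] yaw -15.25 tilt 0.26 gap 0.0627 F [-0.47  0.38 -1.51] q [ 0.34  0.09 -0.37  1.97  0.04  1.08 -1.88]
 shift(tool,now) [0.1988 0.1277 0.0972] turn units [ 0.009 -0.052 -4.37 ]
```

Call:
jog_arm(plan=[0, 0, 0, 0, 0, -0.7, 0, 0, 0, 0, 0, -0.7, 0, 0, 0, 0, 0, -0.8, 0, 0, 0, 0, 0, -0.8, 0, 0, 0, 0, 0, -0.8, 0, 0, 0, 0, 0, -0.56, 0.009, 0.012, 0, 0, 0, 0, 0.0172, 0.0241, 0, 0, 0, 0, 0.0172, 0.0241, 0, 0, 0, 0, 0.0172, 0.0241, 0, 0, 0, 0, 0.0172, 0.0241, 0, 0, 0, 0, 0.0172, 0.0241, 0, 0, 0, 0, 0.0172, 0.0241, 0, 0, 0, 0, 0.0172, 0.0241, 0, 0, 0, 0, 0.009, 0.012, 0, 0, 0, 0, 0, 0, 0, 0, 0, 0, 0, 0, 0, 0, 0, 0])

```text
t: 34.62
position: [0.6211, -0.2238, 0.1945]
orientation: [-0.001, 0.998, 0.058, -0.012]
force: [0.6, 0.2, -1.2]
finger_gap: 0.734
```

```bash
python3 -c "
from h import *
to(.6227,-.2136,.12,6.6)"
```

```text
t 34.62 pos [ 0.6211 -0.2238  0.1945] yaw 6.71 tilt 1.42 gap 0.0627 F [ 0.56  0.16 -1.2 ] q [ 0.47  0.47 -0.27  1.53  0.14  1.19 -1.28]
 shift(tool,now) [ 0.0046 -0.0096  0.0745] turn units [-0.041  0.281  0.021]
```

Call:
jog_arm(plan=[0.002, -0.006, 0.015, -0.04, 0.15, 0, 0, -0.004, 0.02, 0, 0.13, 0, 0, 0, 0.02, 0, 0, 0, 0, 0, 0.01, 0, 0, 0, 0, 0, 0, 0, 0, 0])

```text
t: 35.25
position: [0.6198, -0.2081, 0.1299]
orientation: [-0.0, 0.998, 0.061, 0.001]
force: [-0.4, 0.5, -1.2]
finger_gap: 0.738
```

```bash
python3 -c "
from h import *
to(.6227,-.2136,.1,6.6)"
```

```text
t 35.25 pos [ 0.6198 -0.2081  0.1299] yaw 7.02 tilt 0.1 gap 0.063 F [-0.43  0.48 -1.25] q [ 0.46  0.5  -0.28  1.63  0.15  1.03 -1.31]
 shift(tool,now) [0.0021 0.0058 0.0299] turn units [-0.009 -0.018  0.084]
```

Call:
jog_arm(plan=[0.002, 0.005, 0.01, 0, 0, 0.08, 0, 0, 0.012, 0, 0, 0, 0, 0, 0.007, 0, 0, 0, 0, 0, 0, 0, 0, 0])

```text
t: 35.75
position: [0.6236, -0.2135, 0.1006]
orientation: [0.0, 0.998, 0.057, 0.002]
force: [-0.8, 0.6, -0.4]
finger_gap: 0.732
```

```bash
python3 -c "
from look import *
to(.6227,-.2136,.0828,6.6)
look((.6227,-.2136),.118,None,.08,name='ob')"
```

```text
t 35.75 pos [ 0.6236 -0.2135  0.1006] yaw 6.57 tilt 0.22 gap 0.0625 F [-0.75  0.62 -0.38] q [ 0.46  0.54 -0.27  1.64  0.16  0.98 -1.32]
 shift(tool,now) [-0.001  -0.      0.0178] turn units [ 0.003 -0.044 -0.005]
top 0.118 399 rect [ 0.6207 -0.1974  0.1254  0.0574] 20.8 z [0.1158 0.119  0.1224]
side 0.118 904 rect [ 0.6175 -0.2134  0.0884  0.1175] 85.4 z [0.1158 0.1184 0.12  ]
```

View pics/ob_side.png

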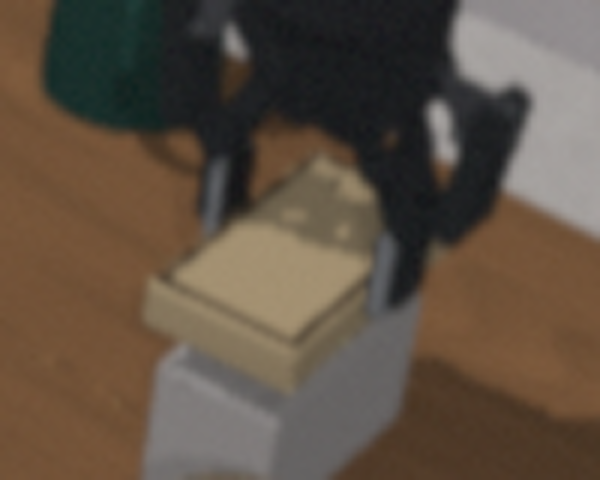

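The oblong lid is level and parallel over its jar (lid corner (292,390), jar corner (275,415)). Lowering.

Call:
jog_arm(plan=[-0.001, 0, 0.008, 0, -0.04, 0, 0, 0, 0.006, 0, 0, 0, 0, 0, 0, 0, 0, 0])

```text
t: 36.22
position: [0.6235, -0.2137, 0.0869]
orientation: [0.001, 0.998, 0.057, 0.001]
force: [-0.8, -0.4, -0.9]
finger_gap: 0.738
```

```bash
python3 -c "
from look import *
to(.6227,-.2136,.0826,6.6)"
```

```text
t 36.23 pos [ 0.6235 -0.2137  0.0869] yaw 6.58 tilt 0.14 gap 0.063 F [-0.78 -0.42 -0.88] q [ 0.46  0.55 -0.27  1.65  0.17  0.96 -1.32]
 shift(tool,now) [-0.0008 -0.0002  0.0043] turn units [ 0.013 -0.026 -0.004]
```

Call:
jog_arm(plan=[-0.001, 0, 0.004, 0, -0.02, 0, 0, 0, 0, 0, 0, 0])

```text
t: 36.48
position: [0.6225, -0.2139, 0.0827]
orientation: [0.001, 0.998, 0.057, 0.0]
force: [-1.3, 1.0, -1.4]
finger_gap: 0.73
```

```bash
python3 -c "
from look import *
to(.6227,-.2136,.0824,6.6)"
```

```text
t 36.48 pos [ 0.6225 -0.2139  0.0827] yaw 6.58 tilt 0.07 gap 0.0624 F [-1.27  1.03 -1.36] q [ 0.46  0.56 -0.26  1.65  0.17  0.95 -1.32]
 shift(tool,now) [ 0.0002 -0.0002  0.0003] turn units [ 0.014 -0.005 -0.004]
```

Call:
jog_arm(plan=[0, 0, 0, 0, 0, 0, 0, 0, 0, 0, 0, 0, 0, 0, 0, 0, 0, 0, 0, 0, 0, 0, 0, 0, 0, 0, -0.01, 0, 0, 0, 0, 0, -0.03, 0, 0, 0, 0, 0, -0.05, 0, 0, 0, 0, 0, -0.06, 0, 0, 0, -0.05, -0.02, 0, 0, 0, 0, -0.05, -0.02, 0, 0, 0, 0, -0.04, -0.02, 0, 0, 0, 0, 0, 0, 0, 0, 0, 0, 0, 0, 0, 0, 0, 0], fingers=0.085)

```text
t: 38.1
position: [0.4764, -0.1695, 0.2454]
orientation: [0.003, 0.998, 0.058, 0.007]
force: [0.4, -0.2, -0.2]
finger_gap: 0.996
```

```bash
python3 -c "
from look import *
to(.5,-.1,.2,6.6)
for c,z,zr,r in(((.459,.348),.095,.075,.04),((.658,.144),.11,.09,.05),((.4705,-.303),.125,.105,.05),((.6235,-.214),.1,.08,.09)):
  print(c); look(c,z,None,r)
for n in('top','side'):
  p,_=grab_frame(n); cv2.imwrite(f'pics/end_{n}.png',p[...,::-1])"
```

```text
t 38.1 pos [ 0.4764 -0.1695  0.2454] yaw 6.6 tilt 0.9 gap 0.085 F [ 0.36 -0.22 -0.23] q [ 0.53  0.13 -0.31  1.86  0.04  1.14 -1.24]
 shift(tool,now) [ 0.0308 -0.0667  0.0453] turn units [ 0.086 -0.157 -0.001]
(0.459, 0.348)
top 0.095 107 rect [0.4595 0.3487 0.0324 0.0313] 4.1 z [0.092  0.0962 0.0988]
side 0.095 76 rect [0.457  0.3492 0.0308 0.0339] 4.1 z [0.0889 0.0942 0.0964]
(0.658, 0.144)
top 0.11 224 rect [0.6589 0.1427 0.0446 0.042 ] 1.4 z [0.1077 0.111  0.1138]
side 0.11 160 rect [0.6573 0.144  0.0456 0.0457] 4.2 z [0.1041 0.1094 0.1113]
(0.4705, -0.303)
top 0.125 0
side 0.125 621 rect [ 0.4696 -0.302   0.0618  0.0606] 1.5 z [0.1215 0.1244 0.1259]
(0.6235, -0.214)
top 0.1 555 rect [ 0.6238 -0.213   0.1204  0.0652] 6.5 z [0.0978 0.1011 0.1037]
side 0.1 983 rect [ 0.6209 -0.213   0.1235  0.0654] 6.6 z [0.0974 0.0997 0.1012]
```

View pics/end_side.png

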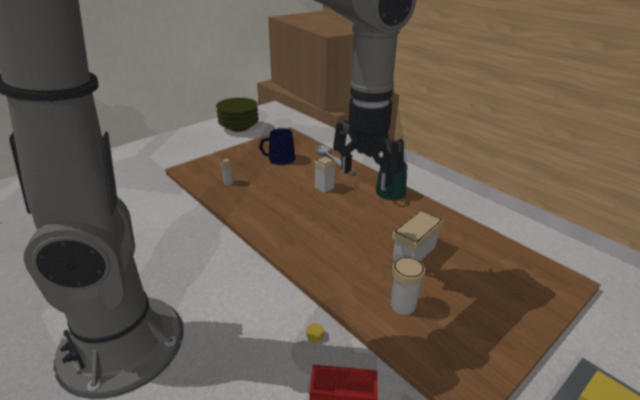

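View pics/end_top.png

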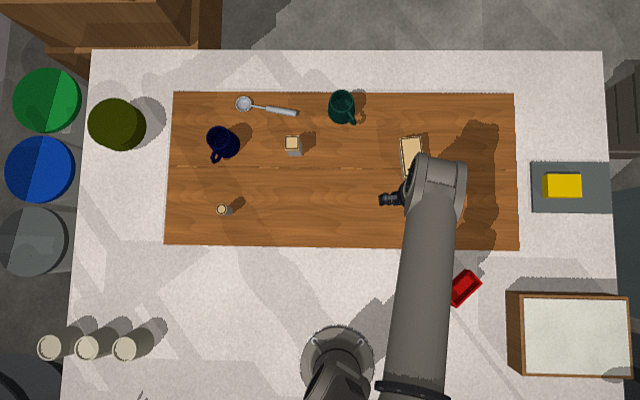

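All four jars are capped (side view: small jar (228,172), square (325,170), oblong (417,235), big round (406,285)). The mugs haven't moved, and the gripper is clear of everything.

```bash
python3 -c "
from station import *
print(sign_off())"
```

```text
the job is handed in; nothing more can be done
None
```

I took the four lids off the stack from the top down and set each on its own jar. The job is handed in at about 38 s of the 106 s allowed; sign-off reports no verdict.

**Position:** in the last camera check each lid's centre was within about 2 mm of its jar's measured centre. The limit is 8 mm.

**Height:** every lid top was within about 1–2 mm of where it should be (0.095, 0.11, 0.125 and 0.10 m), so all four lie on their rims.

**Turn:** the oblong lid lines up with its jar to about 0.2°. The square lid's turn matched its jar in the top camera (1.4° for both), while the side camera put it 2° off. The limit is about 11°.

**Stack and surroundings:** the waiting lids did not visibly move while the ones above were lifted. The mugs looked unmoved and the gripper was clear of everything at the end.

**Weaker checks:**
- At the end the arm hid the large round lid from the top camera. Its final check rests on the side camera, which saw it flat and about 2 mm off centre.
- The two cameras differ from each other by 1–3 mm, so I compared lid and jar positions within the same camera.

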